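# Clear the drying tray and peg the mixing beaker

### The job

The washed blue mixing beaker must go upside down on the bare peg of the drying tray. First free the tray: take the metal can by its red-gripped handle off the little trivet, keep it upright, set it down (no dropping) wholly on the round cork mat and let go. Then take the beaker from its sloping cradle, turn it mouth down and lower it over the bare peg until its rim rests on the peg's foot before letting go; leave everything else where it is.

Things in the scene. Friction and masses are not known exactly. Their poses are not given: they have to be found in the camera images.
- beaker: Blue plastic mixing beaker with a yellow band at its closed end: straight round cup, outer diameter 56 mm, 95 mm long, wall 3 mm, floor 4 mm, 60 g, empty. Origin at the centre of the closed end's outside; its z axis runs along its axis from the closed end to the open mouth. It starts lying in the cradle, mouth downhill, its axis 30 degrees below level.
- beaker_rim (a point): Centre of the beaker's open mouth, at the rim (95 mm from the beaker's origin along its z).
- cradle: Fixed draining cradle: wooden board 130 x 60 x 10 mm with two steel rods (8 mm, 37 mm between centres) sloping down 30 degrees towards the cradle's +x, turned up at the low end as a stop for the beaker's rim. Narrower than the beaker, so fingers can straddle it. Origin under its centre, z up; the middle of the lying beaker's axis is 70 mm above the origin.
- peg_bare: The bare green drying peg on the tray, fixed, where the beaker must go: a round foot 68 mm wide and 12 mm thick, on it a tapered peg 40 mm wide at the bottom and 14 mm at the tip, tip 87 mm above the origin. Origin at the centre of the foot's underside, 6 mm above the table; z up.
- peg_bare_seat (a point): Centre of the upper face of the bare peg's foot, 18 mm above the table, on the peg's axis: the beaker's rim must rest on this face.
- peg_used: An identical fixed peg on the tray, already taken by the white beaker. Same origin as on the bare peg.
- used_beaker: White beaker of the same size, upside down on the used peg, loose; leave alone. Origin at the centre of its closed end (on top, 113 mm above the table), z towards its mouth (down).
- tray: Fixed steel drying tray, 120 x 320 mm, 6 mm thick; long side along its y. Origin under its centre. The two pegs and the trivet stand on it in a row 100 mm apart, in any order.
- trivet: Fixed round steel trivet on the tray, 76 mm wide, 20 mm high (top 26 mm above the table). Origin at its underside's centre.
- can: Bare metal can, 300 g, empty: 64 mm wide at the bottom, 72 mm at the rim, 75 mm high, with a rigid arched handle over the mouth in its y-z plane, 82 mm wide overall. Origin at the centre of its underside, z up. Starts on the trivet.
- can_grip (a point): Middle of the can's red handle grip, 132 mm above the can's origin: a level round bar 14 mm thick and 44 mm long along the can's y axis.
- mat: Fixed round cork mat, 130 mm wide and 6 mm thick, where the can must go. Origin at the centre of its underside, on the table.
- jar: Clear jar with blue lid, 60 mm wide, 100 mm high, loose; leave alone. Origin under its centre.
- fragment: Pale stone fragment about 60 x 70 x 57 mm, loose; leave alone. Origin under its centre.
- chisel: Steel stone chisel, about 200 mm long along its x, 12 mm high, loose; leave alone. Origin at the underside near its middle.
- mallet: Round wooden mallet lying down, 260 mm long along its x, head 84 mm wide towards +x, loose; leave alone. Origin on the table under the back of the head.
- bottle: Amber bottle with black cap, 50 mm wide, 150 mm high, loose; leave alone. Origin under its centre.
- tin: Red wax tin, 60 mm wide, 35 mm high, loose; leave alone. Origin under its centre.
- brush: Hand brush lying along its x, loose; leave alone. Origin under its middle.
Mind the look-alikes: they are no part of the job. There is more than one size of the mat; the one meant has the size given above.

How it is judged:
By the outcome, as a careful person would: the job done as asked, in the order asked, and still so for the second after the job is handed in, with the robot touching nothing.
It also fails if it takes over 67 s, if anything falls off the work surface, if the arm or the gripper's body presses on something with over 40 N, if the wrist force passes 120 N, or if a joint passes its speed limit or range.

### The arm

A 6-joint arm with a two-finger parallel gripper is mounted at the origin on the work surface. World frame = base frame: x ahead of the robot, y to its left, z up, the work surface at z = 0. Lengths are in m, angles in degrees, forces in N, time in s.
With the tool pointing down it reaches from about 0.25 to 0.775 m from the base axis. Payload 4 kg.
Tool frame: the origin (TCP) lies midway between the tips of the shut fingers; the grasp point (between the pads) lies 19 mm behind it (hold_point_z is the distance from the TCP to the grasp point, in m); z points along the fingers, y is the line along which they close (so a half turn about z gives the same grasp; the last joint's range is limited). The gripper opens to 85 mm and grips with 20 to 120 N. Pads are 22 mm wide; open, the fingers measure 114 mm over their backs; the gripper's body (76 mm by 85 mm) begins 54 mm behind the grasp point. The pads swing forward as they close: fully open they stand 13 mm farther back than shut.
Start: joints at [-72.313, 4.996, 78.535, -0, 96.463, -5.907], TCP at [0.22, -0.504, 0.231] pointing down, gripper open.
Joint ranges: [-177.83, 177.83], [-43.37, 116.18], [15.69, 146.23], [-61.86, 241.86], [9.47, 152.12], [-147.06, 147.06]. Speed limits (degrees/s): [159.86, 159.86, 180, 180, 180, 180].

### API

Orientations are given as a 3x3 rotation matrix whose columns are the frame's x, y, z axes.
In Python, from bench import * gives the robot as it stands. The module is installed in compiled form; this text tells all that it offers.
- The arm moves only by the tool servo_tool, never from a script. Its argument "targets" is a list of rows, each an object of numbers: "tx", "ty", "tz": the shift along the tool's x, y, z in mm; "yaw": the turn about the tool's z in rad; "fingers": the opening, from 0 (shut) to 1 (fully open). A call has 1 to 10 rows; each row shifts and turns the commanded pose from where the row before left it, along the tool's axes as they then stand; what a row does not reach is not made up. A row lasts 1/8 s, in which the tool goes at most 62.5 mm and 10.7 degrees, less where a joint would pass 70% of its speed; a pose out of reach is approached as far as the arm can. A call is refused whole if a number of a shift passes 62.5 or a number of a turn 0.188, either way. A call with a gripper value outside its range is refused whole. The fingers move at their own pace and stop on an object; "force" is the grip in N (left out, the last holds). Time passes only in rows, so rows that do not move let the fingers close. It gives the time, the measured TCP pose, the force, the opening and the grip force at its end, in the units of the state.
- get_obs(): the state, without advancing time (a new reading comes with each control period).
- get_image(name): name is "scene" or "side" or "wrist"; returns the picture (384x512x3 uint8, blue, green, red); there is no depth.
- camera_info(name): a dict with "fovy" (degrees; the focal length in pixels is half the picture's height over the tangent of half this angle, whatever the lens; pixels are square), "cx", "cy" (the principal point, pixels), "T" (4x4, takes a point from camera to world coordinates). Camera axes: x right, y down, z forward; pixel columns grow to the right and rows downward; lengths in m; the calibration is good to about 2 mm. A picture is of the moment at which its call begins: read the wrist's pose just before it. camera_info takes no time and is no camera call; for the wrist camera it gives the pose at the moment of the call.
- finish_job(): hands the job in; it is judged then, once.
The state is a dict: "t": time; "joints": joint angles; "joint_velocities": joint speeds; "tau": joint torques, N m; "ee_pos": TCP position; "tcp_rot": TCP orientation; "ft_force": force on the tool from outside, world axes, zero at the start; "wrist_torque": the same for the moment, N m; "gripper_width": finger opening in m; "grip_force": force on a finger pad.
Only numpy, scipy, OpenCV 4.12 (cv2) and the standard library are available. Lean on these libraries where they do the work, as an engineer would, in place of code of your own. Each camera call takes 0.05 s, during which the arm holds its last target. There are 200 camera calls.

## Working session

There is one attempt and no reset: what is moved stays moved. The work goes in short steps, Python scripts to look and compute and a tool call to move; the robot and the scene stay as the last step left them, time stands still between calls to the robot, and variables do not carry over. Pictures are saved under pics/ and viewed, at most 10 in all, crops included, and the job is handed in when it is done.

Besides the shell and the picture viewer there is one more tool, called after "Emit:" by a JSON object that holds its "op" and its "data". servo_tool: Moves the arm, as the interface text tells. Its arguments: {"type":"object","properties":{"targets":{"type":"array"},"force":{"type":"number"}},"required":["targets"]}

```bash
mkdir -p pics
python3 - <<'E'
from bench import *
import cv2,numpy as np
for n in ["scene","side","wrist"]:
    c=camera_info(n); print(n,c["fovy"],c["cx"],c["cy"],np.round(c["T"],4).tolist()); cv2.imwrite(f"pics/{n}0.png",get_image(n))
o=get_obs();print(o["t"],o["ee_pos"],np.round(o["tcp_rot"],3).tolist())
a=cv2.imread("pics/scene0.png");b=cv2.imread("pics/side0.png")
E
```

```text
scene 53.45554711428023 254.28402292062458 192.76587296217843 [[0.4881, 0.5093, -0.7088, 1.445], [0.8726, -0.3009, 0.3846, -0.4553], [-0.0174, -0.8062, -0.5913, 0.8955], [0.0, 0.0, 0.0, 1.0]]
side 46.139264864749386 258.26851664076423 192.73275966295225 [[-0.8734, -0.2675, 0.4069, -0.1356], [-0.4866, 0.4507, -0.7484, 1.2624], [0.0168, -0.8517, -0.5238, 0.9569], [0.0, 0.0, 0.0, 1.0]]
wrist 66.77886719190529 251.42177714253302 189.83343363669752 [[0.4, -0.868, -0.2943, 0.2961], [-0.9165, -0.3796, -0.126, -0.4706], [-0.0024, 0.3201, -0.9474, 0.3731], [0.0, 0.0, 0.0, 1.0]]
0.15 [ 0.22003924 -0.50364947  0.23037565] [[0.916, 0.4, -0.001], [0.4, -0.916, 0.002], [0.0, -0.002, -1.0]]
```

View pics/scene0.png

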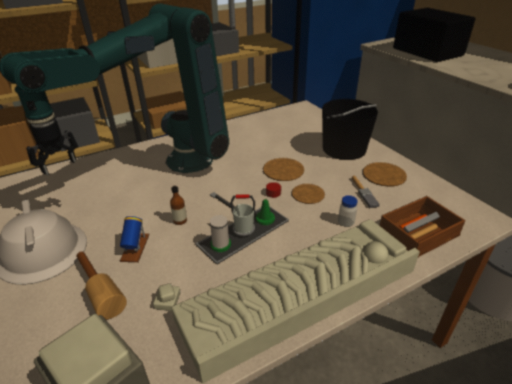

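View pics/side0.png

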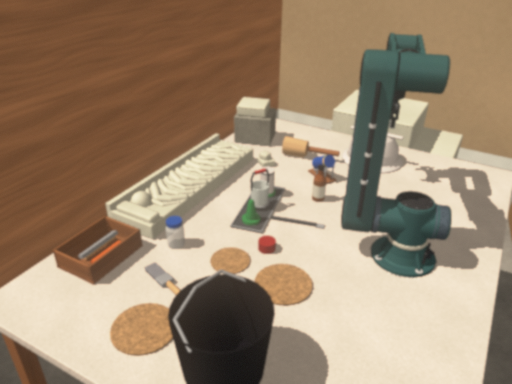

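The scene shows the tray near (243,233), blue beaker and cradle (132,236), and can with red handle (242,210). Next to the can are the bare green peg (265,212) and the white beaker on its peg (220,234). There are three cork mats: A (284,169), B (308,193) and C (385,174). I'll size the mats by code and enlarge the tray and cradle.

```bash
cat > h.py <<'E'
from bench import *
import cv2,numpy as np
def ray(n,px,c=None):
    c=c or camera_info(n); f=192/np.tan(np.radians(c["fovy"])/2); T=np.array(c["T"])
    d=T[:3,:3]@np.array([(px[0]-c["cx"])/f,(px[1]-c["cy"])/f,1.]); return T[:3,3],d/np.linalg.norm(d)
def atz(n,px,z,c=None):
    o,d=ray(n,px,c); return o+d*(z-o[2])/d[2]
def tri(*rs):
    A=0;b=0
    for o,d in rs:
        P=np.eye(3)-np.outer(d,d);A=A+P;b=b+P@o
    X=np.linalg.solve(A,b); return X,[np.linalg.norm((np.eye(3)-np.outer(d,d))@(X-o)) for o,d in rs]
def proj(n,X,c=None):
    c=c or camera_info(n); f=192/np.tan(np.radians(c["fovy"])/2); T=np.array(c["T"])
    p=T[:3,:3].T@(np.array(X)-T[:3,3]); return p[:2]/p[2]*f+[c["cx"],c["cy"]]
E
python3 - <<'E'
from h import *
for n,seeds in [("scene",[(284,169),(308,193),(385,174)]),("side",[(284,284),(231,260),(142,328)])]:
    im=cv2.imread(f"pics/{n}0.png")
    for s in seeds:
        m=np.zeros((386,514),np.uint8)
        cv2.floodFill(im.copy(),m,s,0,(14,)*3,(14,)*3,cv2.FLOODFILL_FIXED_RANGE|cv2.FLOODFILL_MASK_ONLY|4|(255<<8))
        m=cv2.morphologyEx(m[1:-1,1:-1],cv2.MORPH_CLOSE,np.ones((5,5)))
        ct=max(cv2.findContours(m,0,2)[0],key=cv2.contourArea)[:,0]
        P=np.array([atz(n,p,.006)[:2] for p in ct]).astype(np.float32)
        (c,r)=cv2.minEnclosingCircle(P); print(n,s,np.round(c,3),"diam",round(2*r,3),len(ct), "area diam",round(2*np.sqrt(cv2.contourArea(P)/np.pi),3))
a=cv2.imread("pics/scene0.png")[170:275,100:300];b=cv2.imread("pics/side0.png")[140:240,220:360]
cv2.imwrite("pics/c1.png",cv2.resize(a,None,fx=4,fy=4,interpolation=2)); cv2.imwrite("pics/c2.png",cv2.resize(b,None,fx=5,fy=5,interpolation=2))
E
```

```text
scene (284, 169) [0.29  0.315] diam 0.173 44 area diam 0.164
scene (308, 193) [0.488 0.302] diam 0.125 36 area diam 0.117
scene (385, 174) [0.537 0.659] diam 0.173 47 area diam 0.163
side (284, 284) [0.282 0.325] diam 0.173 56 area diam 0.158
side (231, 260) [0.481 0.313] diam 0.122 46 area diam 0.114
side (142, 328) [0.531 0.667] diam 0.173 80 area diam 0.161
```

View pics/c1.png

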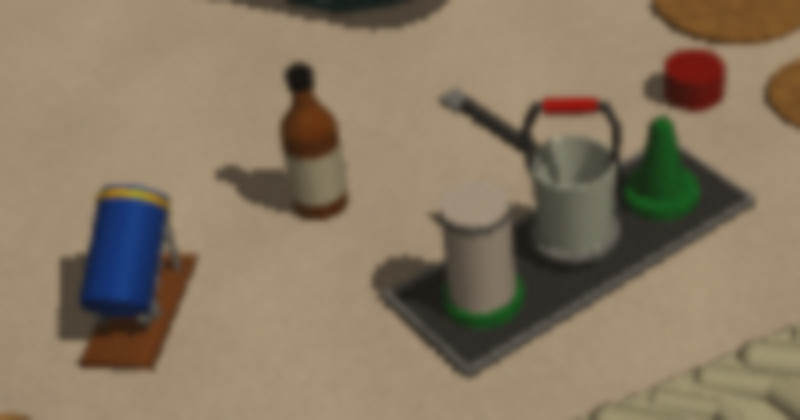

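View pics/c2.png

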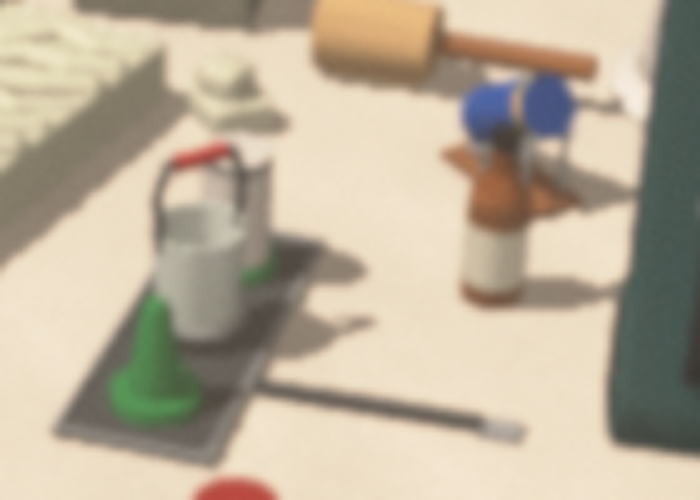

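Run:
```python
from h import *
s=lambda x,y:ray("scene",((x+.5)/4+99.5,(y+.5)/4+169.5)); d=lambda x,y:ray("side",((x+.5)/5+219.5,(y+.5)/5+139.5))
for k,a,b in [("grip",(571,105),(201,155)),("gripL",(545,105),(230,150)),("gripR",(598,105),(174,160)),("pegtip",(661,120),(155,298)),("foot",(662,190),(155,392)),("wb",(480,205),(250,145)),
 ("closed end",(137,205),(549,105)),("trayA",(751,200),(57,430)),("trayB",(388,295),(322,243))]:
    X,e=tri(s(*a),d(*b)); print(k,np.round(X,4),np.round(e,4))
for k,p in [("board1",(196,256)),("board2",(155,366)),("board3",(80,362)),("trayC",(468,374)),("trayA",(751,200)),("trayB",(388,295))]:
    o,r=s(*p); print(k, np.round(o+r*((.01 if k[0]=='b' else .006)-o[2])/r[2],4))
c=[atz("side",p,.005) for p in [(231,260)]];print(c)
```

```text
grip [ 0.5558 -0.0172  0.1579] [0.0003 0.0003]
gripL [ 0.5424 -0.0351  0.1568] [0.0015 0.0015]
gripR [0.5682 0.0011 0.1589] [0.0002 0.0002]
pegtip [0.5374 0.0793 0.0926] [0.0009 0.0009]
foot [0.5361 0.0808 0.0121] [0.0006 0.0006]
wb [ 0.5726 -0.1163  0.1115] [0.0071 0.0071]
closed end [ 0.4082 -0.3482  0.0886] [0.0034 0.0034]
trayA [0.5793 0.1478 0.0035] [0.0002 0.0002]
trayB [ 0.5301 -0.1829  0.0049] [0.0003 0.0003]
board1 [ 0.4062 -0.3098  0.01  ]
board2 [ 0.5168 -0.376   0.01  ]
board3 [ 0.4822 -0.427   0.01  ]
trayC [ 0.6463 -0.1627  0.006 ]
trayA [0.5816 0.146  0.006 ]
trayB [ 0.5309 -0.1833  0.006 ]
[array([0.4773131, 0.3109514, 0.005    ])]
```

Mat B measures about 0.125 m and A and C about 0.17 m, so B at (0.48, 0.31) is the 130 mm mat. The grip measures 0.158 m high, which matches the text. The peg tip (0.093), cradle board size (129 x 62) and closed end also check out. I'm moving over the can.

Emit:
{"op": "servo_tool", "data": {"targets": [{"tx": 50.3,"ty": -31.2,"fingers": 0.6},{"tx": 50.3,"ty": -31.2},{"tx": 50.3,"ty": -31.2},{"tx": 50.3,"ty": -31.2},{"tx": 50.3,"ty": -31.2},{"tx": 50.3,"ty": -31.2},{"tx": 50.3,"ty": -31.2},{"tx": 50.3,"ty": -31.2},{"tx": 50.3,"ty": -31.2},{"tx": 50.3,"ty": -31.2}]}}

```text
invalid input at $.targets[0]: expected keys tx, ty, tz, yaw, fingers
```

Emit:
{"op": "servo_tool", "data": {"targets": [{"yaw": -0.18},{"yaw": -0.18},{"yaw": -0.18},{},{}]}}

```text
invalid input at $.targets[0]: expected keys tx, ty, tz, yaw, fingers
```

Run:
```python
from h import *
c=camera_info("wrist"); im=get_image("wrist"); o=get_obs(); np.save("w1.npy",c,allow_pickle=True)
print(o["t"],o["ee_pos"],np.round(o["tcp_rot"],3).tolist(),o["gripper_width"])
for k,X in [("grip",(.5558,-.0172,.158)),("L",(.5424,-.0351,.158)),("R",(.5682,.0011,.158)),("tip",(.5374,.0793,.0926))]: print(k,proj("wrist",X,c))
cv2.imwrite("pics/w1.png",cv2.resize(im,None,fx=1.5,fy=1.5,interpolation=2))
```

```text
0.2 [ 0.22005078 -0.50375206  0.23056246] [[0.916, 0.4, -0.0], [0.4, -0.916, 0.001], [0.0, -0.001, -1.0]] 0.08557333516936749
grip [-1038.51123216 -1743.32244762]
L [ -891.85134735 -1516.40855227]
R [-1211.47889765 -2002.56388737]
tip [-693.25884102 -989.62954868]
```

View pics/w1.png

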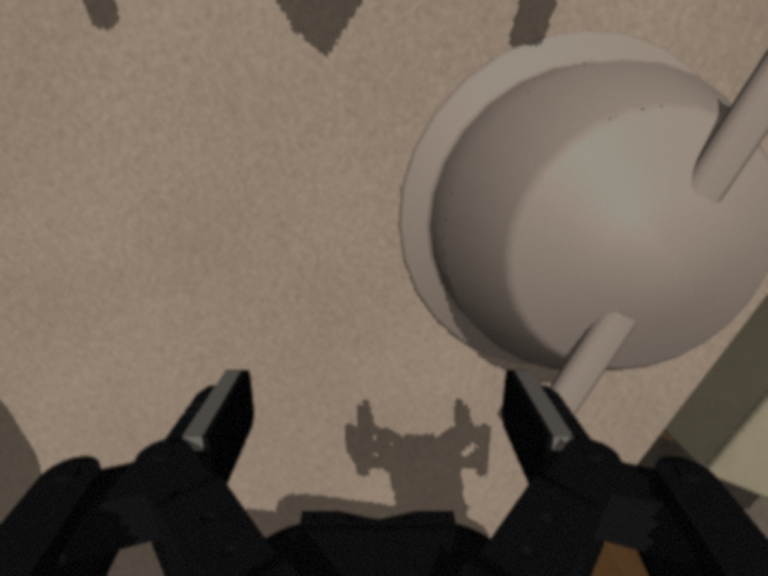

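The rows need every key and the arm hasn't moved. The picture shows only the cloche at (600,200), still at the start pose. I'll resend with full rows.

Emit:
{"op": "servo_tool", "data": {"targets": [{"tx": 50.3,"ty": -31.2,"tz": 0,"yaw": 0,"fingers": 0.6},{"tx": 50.3,"ty": -31.2,"tz": 0,"yaw": 0,"fingers": 0.6},{"tx": 50.3,"ty": -31.2,"tz": 0,"yaw": 0,"fingers": 0.6},{"tx": 50.3,"ty": -31.2,"tz": 0,"yaw": 0,"fingers": 0.6},{"tx": 50.3,"ty": -31.2,"tz": 0,"yaw": 0,"fingers": 0.6},{"tx": 50.3,"ty": -31.2,"tz": 0,"yaw": 0,"fingers": 0.6},{"tx": 50.3,"ty": -31.2,"tz": 0,"yaw": 0,"fingers": 0.6},{"tx": 50.3,"ty": -31.2,"tz": 0,"yaw": 0,"fingers": 0.6},{"tx": 50.3,"ty": -31.2,"tz": 0,"yaw": 0,"fingers": 0.6},{"tx": 50.3,"ty": -31.2,"tz": 0,"yaw": 0,"fingers": 0.6}]}}

```text
t: 1.45
ee_pos: [0.557, -0.015, 0.2312]
tcp_rot: [[0.916, 0.4, 0.0], [0.4, -0.916, -0.0], [-0.0, 0.0, -1.0]]
ft_force: [0.9, -0.1, -0.3]
gripper_width: 0.0511
grip_force: 0.0
```

Emit:
{"op": "servo_tool", "data": {"targets": [{"tx": 0,"ty": 0,"tz": 0,"yaw": -0.18,"fingers": 0.6},{"tx": 0,"ty": 0,"tz": 0,"yaw": -0.18,"fingers": 0.6},{"tx": 0,"ty": 0,"tz": 0,"yaw": -0.18,"fingers": 0.6},{"tx": 0,"ty": 0,"tz": 0,"yaw": 0,"fingers": 0.6},{"tx": 0,"ty": 0,"tz": 0,"yaw": 0,"fingers": 0.6}]}}

```text
t: 2.08
ee_pos: [0.5561, -0.0168, 0.2312]
tcp_rot: [[0.582, 0.813, -0.0], [0.813, -0.582, -0.0], [-0.0, -0.0, -1.0]]
ft_force: [0.5, -0.1, -0.3]
gripper_width: 0.0515
grip_force: 0.0
```

Run:
```python
from h import *
c=camera_info("wrist"); im=get_image("wrist"); o=get_obs(); np.save("w1.npy",c,allow_pickle=True)
print(o["t"],o["ee_pos"],np.round(o["tcp_rot"],3).tolist(),o["gripper_width"])
for k,X in [("grip",(.5558,-.0172,.158)),("L",(.5424,-.0351,.158)),("R",(.5682,.0011,.158)),("tip",(.5374,.0793,.0926))]: print(k,proj("wrist",X,c)*1.5)
cv2.imwrite("pics/w2.png",cv2.resize(im,None,fx=1.5,fy=1.5,interpolation=2))
m=cv2.inRange(cv2.cvtColor(im,cv2.COLOR_BGR2HSV),(0,150,60),(8,255,255))+cv2.inRange(cv2.cvtColor(im,cv2.COLOR_BGR2HSV),(172,150,60),(180,255,255))
for ct in cv2.findContours(m,0,2)[0]:
    if cv2.contourArea(ct)>60:
        r=cv2.minAreaRect(ct); P=[atz("wrist",p,.158,c) for p in cv2.boxPoints(r)]; print("red",np.array(r[0])*1.5,r[1],np.round(atz("wrist",r[0],.158,c),4),np.round(P,4).tolist())
```

```text
2.125 [ 0.55615621 -0.0168859   0.23118624] [[0.582, 0.813, -0.0], [0.813, -0.582, -0.0], [-0.0, -0.0, -1.0]] 0.051611626276908636
grip [376.84219634 303.27143183]
L [376.00354326 341.51436296]
R [375.69662356 263.06884457]
tip [262.52022855 163.63647084]
red [375.17463684 303.61221313] (56.944175720214844, 16.40419578552246) [ 0.555  -0.0168  0.158 ] [[0.5607, 0.0066, 0.158], [0.5719, 0.0007, 0.158], [0.5489, -0.0419, 0.158], [0.5369, -0.0356, 0.158]]
red [ 54.15882111 127.31469727] (61.60824966430664, 57.161170959472656) [0.4848 0.1416 0.158 ] [[0.4601, 0.1579, 0.158], [0.5026, 0.1612, 0.158], [0.5094, 0.1252, 0.158], [0.4654, 0.1202, 0.158]]
```

The wrist view agrees with the triangulation: grip at (0.555, -0.017), with the bar at about 61°. I'll trim the yaw, descend and grip.

Emit:
{"op": "servo_tool", "data": {"targets": [{"tx": -1,"ty": 0,"tz": 20,"yaw": -0.11,"fingers": 0.6},{"tx": 0,"ty": -0.5,"tz": 25,"yaw": 0,"fingers": 0.6},{"tx": 0,"ty": 0,"tz": 25,"yaw": 0,"fingers": 0.6},{"tx": 0,"ty": 0,"tz": 15,"yaw": 0,"fingers": 0.6},{"tx": 0,"ty": 0,"tz": 7,"yaw": 0,"fingers": 0.6},{"tx": 0,"ty": 0,"tz": 0,"yaw": 0,"fingers": 0.3},{"tx": 0,"ty": 0,"tz": 0,"yaw": 0,"fingers": 0.0},{"tx": 0,"ty": 0,"tz": 0,"yaw": 0,"fingers": 0.0},{"tx": 0,"ty": 0,"tz": 0,"yaw": 0,"fingers": 0.0},{"tx": 0,"ty": 0,"tz": 0,"yaw": 0,"fingers": 0.0}], "force": 60}}

```text
t: 3.38
ee_pos: [0.5558, -0.0174, 0.1406]
tcp_rot: [[0.487, 0.873, 0.002], [0.873, -0.487, -0.0], [0.001, 0.002, -1.0]]
ft_force: [-0.8, 0.7, 4.8]
gripper_width: 0.0123
grip_force: 58.8
```

Emit:
{"op": "servo_tool", "data": {"targets": [{"tx": 0,"ty": 0,"tz": -8,"yaw": 0,"fingers": 0.0},{"tx": 0,"ty": 0,"tz": -20,"yaw": 0,"fingers": 0.0},{"tx": 0,"ty": 0,"tz": -30,"yaw": 0,"fingers": 0.0},{"tx": 0,"ty": 0,"tz": -30,"yaw": 0,"fingers": 0.0},{"tx": 0,"ty": 0,"tz": -12,"yaw": 0,"fingers": 0.0},{"tx": 0,"ty": 0,"tz": 0,"yaw": 0,"fingers": 0.0}]}}

```text
t: 4.12
ee_pos: [0.5554, -0.0174, 0.2394]
tcp_rot: [[0.487, 0.873, 0.001], [0.873, -0.487, -0.0], [0.0, 0.001, -1.0]]
ft_force: [-0.2, 0.1, -2.1]
gripper_width: 0.0121
grip_force: 58.7
```

Emit:
{"op": "servo_tool", "data": {"targets": [{"tx": 12,"ty": -11,"tz": 0,"yaw": 0,"fingers": 0.0},{"tx": 24,"ty": -22,"tz": 0,"yaw": 0,"fingers": 0.0},{"tx": 34,"ty": -30,"tz": 0,"yaw": 0,"fingers": 0.0},{"tx": 34,"ty": -30,"tz": 0,"yaw": 0,"fingers": 0.0},{"tx": 34,"ty": -30,"tz": 0,"yaw": 0,"fingers": 0.0},{"tx": 34,"ty": -30,"tz": 0,"yaw": 0,"fingers": 0.0},{"tx": 34,"ty": -30,"tz": 0,"yaw": 0,"fingers": 0.0},{"tx": 24,"ty": -24,"tz": 0,"yaw": 0,"fingers": 0.0},{"tx": 12,"ty": -11,"tz": 0,"yaw": 0,"fingers": 0.0},{"tx": 4,"ty": -4,"tz": 0,"yaw": 0,"fingers": 0.0}]}}

```text
t: 5.38
ee_pos: [0.4804, 0.3062, 0.2382]
tcp_rot: [[0.486, 0.874, -0.002], [0.874, -0.486, -0.001], [-0.002, -0.001, -1.0]]
ft_force: [0.2, -0.1, -2.5]
gripper_width: 0.0117
grip_force: 58.6
```

Run:
```python
from h import *
a=get_image("scene")[110:260,220:400];b=get_image("side")[100:310,150:350]
o=get_obs();print(o["t"],o["ee_pos"],o["ft_force"],o["gripper_width"])
a=cv2.resize(a,(400*180//180*1,333),interpolation=2);b=cv2.resize(b,(400,420),interpolation=2)
im=np.zeros((420,800,3),np.uint8);im[:333,:400]=a;im[:,400:]=b;cv2.imwrite("pics/m1.png",im)
```

```text
5.475 [0.4810584  0.30537633 0.23872522] [ 0.41628122  0.15467305 -1.89375248] 0.011846637113935634
```

View pics/m1.png

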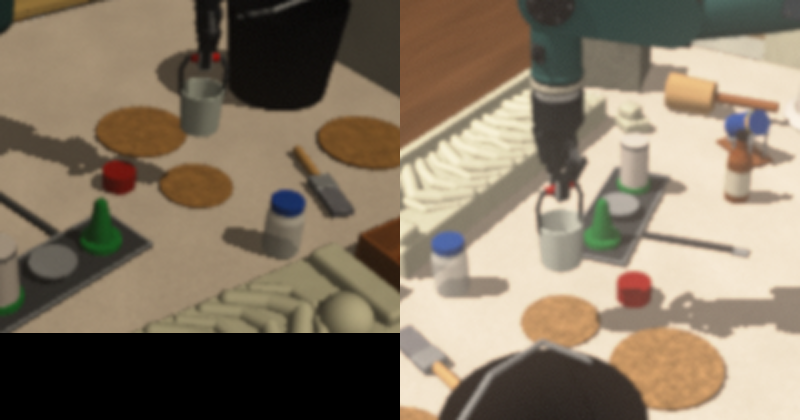

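Three round cork mats in the left half: A (142,131) and C (365,142) are clearly bigger (~165 mm). B (197,185) is the small one at about 125–130 mm, so it's the one meant. The can hangs upright over it.

Run:
```python
from h import *
print(tri(ray("scene",(308.2,193.0)),ray("side",(230.4,260.2))))
for n,ps in [("scene",[(292,193.3),(324.9,193.3)]),("side",[(211,260.5),(250,260.5)])]:
    P=[atz(n,p,.006) for p in ps];print(n,np.linalg.norm(P[0]-P[1]),(P[0]+P[1])/2)
```

```text
(array([0.48160478, 0.30904311, 0.00070665]), [np.float64(0.0006384488695787128), np.float64(0.0006384488695786629)])
scene 0.1285298370465593 [0.48997262 0.3044417  0.006     ]
side 0.12584145383002898 [0.47668423 0.31483214 0.006     ]
```

Emit:
{"op": "servo_tool", "data": {"targets": [{"tx": 2,"ty": 0,"tz": 15,"yaw": 0,"fingers": 0.0},{"tx": 0,"ty": 0,"tz": 30,"yaw": 0,"fingers": 0.0},{"tx": 0,"ty": 0,"tz": 30,"yaw": 0,"fingers": 0.0},{"tx": 0,"ty": 0,"tz": 20,"yaw": 0,"fingers": 0.0},{"tx": 0,"ty": 0,"tz": 10,"yaw": 0,"fingers": 0.0},{"tx": 0,"ty": 0,"tz": 5,"yaw": 0,"fingers": 0.0},{"tx": 0,"ty": 0,"tz": 3,"yaw": 0,"fingers": 0.0},{"tx": 0,"ty": 0,"tz": 2,"yaw": 0,"fingers": 0.0},{"tx": 0,"ty": 0,"tz": 1,"yaw": 0,"fingers": 0.0},{"tx": 0,"ty": 0,"tz": 0,"yaw": 0,"fingers": 0.0}]}}

```text
t: 6.72
ee_pos: [0.4823, 0.3075, 0.1236]
tcp_rot: [[0.487, 0.873, 0.001], [0.873, -0.487, 0.0], [0.0, 0.0, -1.0]]
ft_force: [0.0, 0.4, -2.4]
gripper_width: 0.0119
grip_force: 58.6
```

Emit:
{"op": "servo_tool", "data": {"targets": [{"tx": 0,"ty": 0,"tz": 1,"yaw": 0,"fingers": 0.0},{"tx": 0,"ty": 0,"tz": 1,"yaw": 0,"fingers": 0.0},{"tx": 0,"ty": 0,"tz": 0.5,"yaw": 0,"fingers": 0.0},{"tx": 0,"ty": 0,"tz": 0,"yaw": 0,"fingers": 0.0}]}}

```text
t: 7.22
ee_pos: [0.4822, 0.3074, 0.1209]
tcp_rot: [[0.487, 0.873, 0.0], [0.873, -0.487, 0.0], [0.0, 0.0, -1.0]]
ft_force: [0.0, -0.2, -1.5]
gripper_width: 0.0118
grip_force: 58.8
```

Emit:
{"op": "servo_tool", "data": {"targets": [{"tx": 0,"ty": 0,"tz": 0.7,"yaw": 0,"fingers": 0.0},{"tx": 0,"ty": 0,"tz": 0,"yaw": 0,"fingers": 0.0}]}}

```text
t: 7.48
ee_pos: [0.4823, 0.3076, 0.1208]
tcp_rot: [[0.487, 0.873, 0.001], [0.873, -0.487, 0.001], [0.001, 0.0, -1.0]]
ft_force: [-2.4, 1.1, 2.2]
gripper_width: 0.012
grip_force: 58.9
```

Emit:
{"op": "servo_tool", "data": {"targets": [{"tx": 0,"ty": 0,"tz": 0.7,"yaw": 0,"fingers": 0.0},{"tx": 0,"ty": 0,"tz": 0,"yaw": 0,"fingers": 0.0}]}}

```text
t: 7.72
ee_pos: [0.4825, 0.3078, 0.1208]
tcp_rot: [[0.487, 0.873, 0.001], [0.873, -0.487, 0.001], [0.002, 0.001, -1.0]]
ft_force: [-2.3, -0.3, 4.8]
gripper_width: 0.0121
grip_force: 59.4
```

Contact made (+5 N up). Releasing and rising.

Emit:
{"op": "servo_tool", "data": {"targets": [{"tx": 0,"ty": 0,"tz": 0,"yaw": 0,"fingers": 0.3},{"tx": 0,"ty": 0,"tz": 0,"yaw": 0,"fingers": 0.6},{"tx": 0,"ty": 0,"tz": 0,"yaw": 0,"fingers": 0.6},{"tx": 0,"ty": 0,"tz": -10,"yaw": 0,"fingers": 0.6},{"tx": 0,"ty": 0,"tz": -40,"yaw": 0,"fingers": 0.6},{"tx": 0,"ty": 0,"tz": -60,"yaw": 0,"fingers": 1.0},{"tx": -50.7,"ty": 22.7,"tz": 0,"yaw": 0,"fingers": 1.0},{"tx": -50.7,"ty": 22.7,"tz": 0,"yaw": 0,"fingers": 1.0},{"tx": -50.7,"ty": 22.7,"tz": 0,"yaw": 0,"fingers": 1.0},{"tx": -50.7,"ty": 22.7,"tz": 0,"yaw": 0,"fingers": 1.0}]}}

```text
t: 8.98
ee_pos: [0.4625, 0.0844, 0.2304]
tcp_rot: [[0.487, 0.873, 0.002], [0.873, -0.487, -0.0], [0.001, 0.002, -1.0]]
ft_force: [0.7, -0.8, 0.1]
gripper_width: 0.0855
grip_force: 0.0
```

Emit:
{"op": "servo_tool", "data": {"targets": [{"tx": -50.7,"ty": 22.7,"tz": 0,"yaw": 0,"fingers": 1.0},{"tx": -50.7,"ty": 22.7,"tz": 0,"yaw": 0,"fingers": 1.0},{"tx": -50.7,"ty": 22.7,"tz": 0,"yaw": 0,"fingers": 1.0},{"tx": -50.7,"ty": 22.7,"tz": 0,"yaw": 0,"fingers": 1.0},{"tx": -50.7,"ty": 22.7,"tz": 0,"yaw": 0,"fingers": 1.0},{"tx": -50.7,"ty": 22.7,"tz": 0,"yaw": 0,"fingers": 1.0},{"tx": -50.7,"ty": 22.7,"tz": 0,"yaw": 0,"fingers": 1.0},{"tx": -50.7,"ty": 22.7,"tz": 0,"yaw": 0,"fingers": 1.0},{"tx": 0,"ty": 0,"tz": 0,"yaw": 0.18,"fingers": 1.0},{"tx": 0,"ty": 0,"tz": 0,"yaw": 0.18,"fingers": 1.0}]}}

```text
t: 10.22
ee_pos: [0.4233, -0.3578, 0.2298]
tcp_rot: [[0.769, 0.64, 0.0], [0.64, -0.769, -0.0], [0.0, 0.0, -1.0]]
ft_force: [-0.7, -0.0, -0.2]
gripper_width: 0.0856
grip_force: 0.0
```

Emit:
{"op": "servo_tool", "data": {"targets": [{"tx": 0,"ty": 0,"tz": 0,"yaw": 0.178,"fingers": 1.0},{"tx": 0,"ty": 0,"tz": 0,"yaw": 0.178,"fingers": 1.0},{"tx": 0,"ty": 0,"tz": 0,"yaw": 0.178,"fingers": 1.0},{"tx": 0,"ty": 0,"tz": 0,"yaw": 0.178,"fingers": 1.0},{"tx": 0,"ty": 0,"tz": 0,"yaw": 0.178,"fingers": 1.0},{"tx": 0,"ty": 0,"tz": 0,"yaw": 0.178,"fingers": 1.0},{"tx": 0,"ty": 0,"tz": 0,"yaw": 0.178,"fingers": 1.0},{"tx": 0,"ty": 0,"tz": 0,"yaw": 0,"fingers": 1.0},{"tx": 0,"ty": 0,"tz": 0,"yaw": 0,"fingers": 1.0}]}}

```text
t: 11.35
ee_pos: [0.4236, -0.3567, 0.2299]
tcp_rot: [[0.857, -0.516, 0.0], [-0.516, -0.857, -0.001], [0.001, 0.0, -1.0]]
ft_force: [0.0, 0.0, 0.3]
gripper_width: 0.0853
grip_force: 0.0
```

Run:
```python
from h import *
c=camera_info("wrist"); im=get_image("wrist"); o=get_obs()
import pickle;pickle.dump(c,open("w3.pkl","wb"))
print(o["t"],o["ee_pos"],np.round(o["tcp_rot"],3).tolist(),o["gripper_width"])
d=np.array([.743,-.446,-.5]);C=np.array([.409,-.347,.094])
for s in (0,.02,.095): print(s,proj("wrist",C+s*d,c)*1.4)
a=cv2.resize(im,None,fx=1.4,fy=1.4,interpolation=2);cv2.imwrite("pics/w3.png",a)
```

```text
11.4 [ 0.42363409 -0.356689    0.22973596] [[0.857, -0.516, 0.0], [-0.516, -0.857, -0.0], [0.0, 0.0, -1.0]] 0.08535018948151687
0 [351.54861503 273.5917235 ]
0.02 [351.50915328 246.82699007]
0.095 [351.36995891 152.41910156]
```

View pics/w3.png

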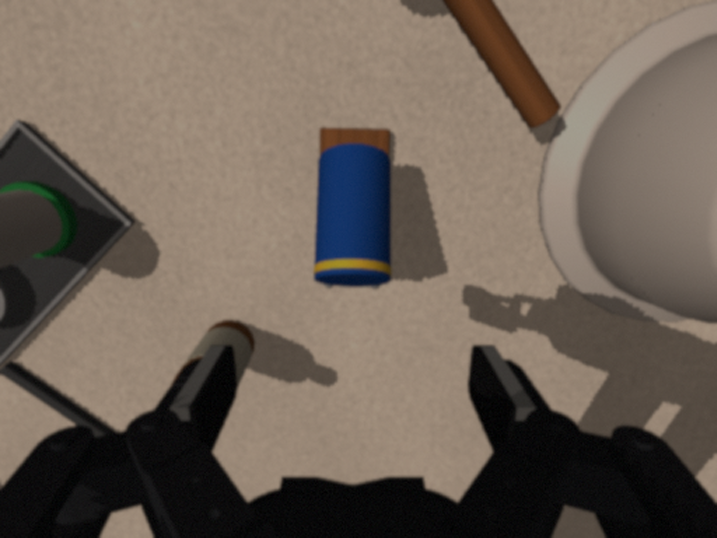

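The beaker's closed end is at the bottom, yellow band at (353,266), mouth end at (355,145). The axis lines up vertically with the tool x axis at column ~354, against a predicted 351.5. The bottle is at left near (222,345), so I'll check its clearance.

Run:
```python
from h import *
import pickle;c=pickle.load(open("w3.pkl","rb"))
d=np.array([.743,-.446,-.5]);C=np.array([.409,-.347,.094]);u=np.array([.4286,-.2575,.866]);w=np.cross(d,u)
for n,X in [("Cbot",C-.028*u),("Ctop",C+.028*u),("C+w",C+.028*w),("C-w",C-.028*w),("Mtop",C+.095*d+.028*u),("M+w",C+.095*d+.028*w),("M-w",C+.095*d-.028*w)]: print(n,np.round(proj("wrist",X,c)*1.4))
x=np.array([.857,-.516]);y=np.array([-.516,-.857])
b=atz("scene",((318+.5)/4+99.5,(206)/4+169.5),0);print("bottle",b)
print("cap",tri(ray("scene",(299/4+99.6,75/4+169.6)),ray("side",(505/5+219.6,137/5+139.6))))
for g in [b[:2]]: print("bottle in tool xy from grasp",x@(g-[.424,-.356]),y@(g-[.424,-.356]))
```

```text
Cbot [352. 280.]
Ctop [352. 266.]
C+w [390. 274.]
C-w [313. 274.]
Mtop [351. 134.]
M+w [388. 152.]
M-w [315. 152.]
bottle [ 0.38403962 -0.19209038  0.        ]
cap (array([ 0.38306298, -0.18786817,  0.14268655]), [np.float64(0.001049528180317197), np.float64(0.0010495281803171344)])
bottle in tool xy from grasp -0.11882340892672352 -0.119850985421685
```

Clear. The beaker is seen about 5 mm uphill of my prediction, so I'm correcting for that. I'll descend straddling it near the closed end and grip lightly, so that it can swing mouth-down about the pads.

Emit:
{"op": "servo_tool", "data": {"targets": [{"tx": -5.6,"ty": 0.6,"tz": 10,"yaw": 0,"fingers": 1.0},{"tx": 0,"ty": 0,"tz": 40,"yaw": 0,"fingers": 1.0},{"tx": 0,"ty": 0,"tz": 50,"yaw": 0,"fingers": 1.0},{"tx": 0,"ty": 0,"tz": 40,"yaw": 0,"fingers": 1.0},{"tx": 0,"ty": 0,"tz": 20,"yaw": 0,"fingers": 1.0},{"tx": 0,"ty": 0,"tz": 11,"yaw": 0,"fingers": 1.0},{"tx": 0,"ty": 0,"tz": 0,"yaw": 0,"fingers": 0.8},{"tx": 0,"ty": 0,"tz": 0,"yaw": 0,"fingers": 0.5},{"tx": 0,"ty": 0,"tz": 0,"yaw": 0,"fingers": 0.5},{"tx": 0,"ty": 0,"tz": 0,"yaw": 0,"fingers": 0.5}], "force": 20}}

```text
t: 12.65
ee_pos: [0.419, -0.3546, 0.0597]
tcp_rot: [[0.856, -0.518, 0.002], [-0.518, -0.856, -0.001], [0.002, 0.0, -1.0]]
ft_force: [-0.8, 1.5, 4.0]
gripper_width: 0.0564
grip_force: 21.5
```

Emit:
{"op": "servo_tool", "data": {"targets": [{"tx": 0,"ty": 0,"tz": -5,"yaw": 0,"fingers": 0.5},{"tx": 0,"ty": 0,"tz": -15,"yaw": 0,"fingers": 0.5},{"tx": 0,"ty": 0,"tz": -30,"yaw": 0,"fingers": 0.5},{"tx": 0,"ty": 0,"tz": -30,"yaw": 0,"fingers": 0.5},{"tx": 0,"ty": 0,"tz": -15,"yaw": 0,"fingers": 0.5},{"tx": 0,"ty": 0,"tz": 0,"yaw": 0,"fingers": 0.5},{"tx": 0,"ty": 0,"tz": 0,"yaw": 0,"fingers": 0.5}]}}

```text
t: 13.52
ee_pos: [0.4179, -0.3537, 0.1521]
tcp_rot: [[0.856, -0.518, -0.002], [-0.518, -0.856, 0.002], [-0.002, -0.001, -1.0]]
ft_force: [0.3, -0.2, -1.1]
gripper_width: 0.0561
grip_force: 21.5
```

```bash
cat >> h.py <<'E'
def blue(n,near=None):
    im=get_image(n); m=cv2.inRange(cv2.cvtColor(im,cv2.COLOR_BGR2HSV),(105,120,40),(130,255,255))
    k,l,st,ce=cv2.connectedComponentsWithStats(m)
    i=min(range(1,k),key=lambda i:np.linalg.norm(ce[i]-near)+(1e6 if st[i,4]<40 else 0)); ys,xs=np.where(l==i)
    p=np.c_[xs,ys]; w,v=np.linalg.eigh(np.cov(p.T)); return im,ce[i],v[:,1],np.sqrt(w),st[i]
def axis():
    o=get_obs(); g=o["ee_pos"]-[0,0,-.025]
    N=[]
    for n in ("scene","side"):
        im,ce,v,w,st=blue(n,proj(n,g-[0,0,.02])); print(n,np.round(ce),np.round(v,2),np.round(w,1),st, "grasp px",np.round(proj(n,g)))
        a=ray(n,ce+5*v)[1];b=ray(n,ce-5*v)[1];N.append(np.cross(a,b));cv2.imwrite(f"pics/tmp_{n}.png",im)
    d=np.cross(*N);d/=np.linalg.norm(d);d*=-np.sign(d[2]);print("axis",np.round(d,3),"t",o["t"],o["ee_pos"],o["gripper_width"],o["ft_force"])
E
python3 -c "
from h import *
axis()"
```

```text
scene [124. 211.] [-0.15  0.99] [4.8 8.2] [114 197  21  29 475] grasp px [126. 201.]
side [173. 221.] [-0.98  0.19] [1.9 3.4] [167 217  13   8  79] grasp px [329. 141.]
axis [ 0.698 -0.436 -0.568] t 13.525 [ 0.41794054 -0.35372932  0.15206766] 0.05611800575495309 [ 0.30569007 -0.23281073 -1.11922109]
```

The beaker is held but hasn't swung under its own weight. I'll turn it by hooking its lower lip on the fixed bare peg's tip and carrying the closed end over it, so that it pivots between the pads. The peg is at (0.537, 0.080). First comes the travel: up, across, then yaw to heading 45°.

Emit:
{"op": "servo_tool", "data": {"targets": [{"tx": 0,"ty": 0,"tz": -30,"yaw": 0,"fingers": 0.5},{"tx": 0,"ty": 0,"tz": -40,"yaw": 0,"fingers": 0.5},{"tx": -8,"ty": -18,"tz": -8,"yaw": 0,"fingers": 0.5},{"tx": -14.5,"ty": -34.6,"tz": 0,"yaw": 0,"fingers": 0.5},{"tx": -14.5,"ty": -34.6,"tz": 0,"yaw": 0,"fingers": 0.5},{"tx": -14.5,"ty": -34.6,"tz": 0,"yaw": 0,"fingers": 0.5},{"tx": -14.5,"ty": -34.6,"tz": 0,"yaw": 0,"fingers": 0.5},{"tx": -14.5,"ty": -34.6,"tz": 0,"yaw": 0,"fingers": 0.5},{"tx": -14.5,"ty": -34.6,"tz": 0,"yaw": 0,"fingers": 0.5},{"tx": -14.5,"ty": -34.6,"tz": 0,"yaw": 0,"fingers": 0.5}]}}

```text
t: 14.88
ee_pos: [0.4584, -0.0725, 0.2292]
tcp_rot: [[0.856, -0.517, -0.003], [-0.517, -0.856, 0.001], [-0.004, 0.001, -1.0]]
ft_force: [-0.5, 1.0, -1.5]
gripper_width: 0.0564
grip_force: 21.7
```

Emit:
{"op": "servo_tool", "data": {"targets": [{"tx": -14.5,"ty": -34.6,"tz": 0,"yaw": 0,"fingers": 0.5},{"tx": -14.5,"ty": -34.6,"tz": 0,"yaw": 0,"fingers": 0.5},{"tx": -6,"ty": -16,"tz": 0,"yaw": -0.166,"fingers": 0.5},{"tx": 0,"ty": 0,"tz": 0,"yaw": -0.166,"fingers": 0.5},{"tx": 0,"ty": 0,"tz": 0,"yaw": -0.166,"fingers": 0.5},{"tx": 0,"ty": 0,"tz": 0,"yaw": -0.166,"fingers": 0.5},{"tx": 0,"ty": 0,"tz": 0,"yaw": -0.166,"fingers": 0.5},{"tx": 0,"ty": 0,"tz": 0,"yaw": -0.166,"fingers": 0.5},{"tx": 0,"ty": 0,"tz": 0,"yaw": -0.166,"fingers": 0.5},{"tx": 0,"ty": 0,"tz": 0,"yaw": -0.168,"fingers": 0.5}]}}

```text
t: 16.12
ee_pos: [0.4722, 0.017, 0.2291]
tcp_rot: [[0.702, 0.712, -0.004], [0.712, -0.702, 0.001], [-0.002, -0.003, -1.0]]
ft_force: [-0.0, -0.9, -1.1]
gripper_width: 0.0564
grip_force: 21.7
```

Emit:
{"op": "servo_tool", "data": {"targets": [{"tx": 0,"ty": 0,"tz": 0,"yaw": 0,"fingers": 0.5},{"tx": 0,"ty": 0,"tz": 0,"yaw": 0,"fingers": 0.5},{"tx": 0,"ty": 0,"tz": 0,"yaw": 0,"fingers": 0.5}]}}

```text
t: 16.5
ee_pos: [0.4734, 0.0163, 0.231]
tcp_rot: [[0.708, 0.707, -0.001], [0.707, -0.708, 0.0], [-0.0, -0.0, -1.0]]
ft_force: [-0.0, -0.3, -0.4]
gripper_width: 0.0564
grip_force: 21.7
```

Run:
```python
from h import *
axis(); o=get_obs(); print(np.round(o["tcp_rot"],3).tolist())
print("jar",tri(ray("scene",(348,203)),ray("side",(174.5,221))))
a=cv2.imread("pics/tmp_scene.png")[120:260,170:330];b=cv2.imread("pics/tmp_side.png")[110:250,190:350]
im=np.hstack([cv2.resize(x,(400,350),interpolation=2) for x in (a,b)]);cv2.imwrite("pics/p1.png",im)
```

```text
scene [248. 162.] [0.68 0.73] [3.9 6.8] [238 149  23  25 312] grasp px [239. 156.]
side [266. 159.] [-0.81  0.59] [2.4 6.2] [256 149  20  19 176] grasp px [277. 156.]
axis [ 0.655  0.403 -0.639] t 16.5 [0.4734216  0.01628537 0.2309859 ] 0.05638614301044181 [-0.00569651 -0.28748147 -0.40388745]
[[0.707, 0.707, -0.0], [0.707, -0.707, 0.0], [-0.0, -0.0, -1.0]]
jar (array([0.69200353, 0.31878324, 0.08723969]), [np.float64(0.00018440993544282597), np.float64(0.0001844099354428626)])
```

View pics/p1.png

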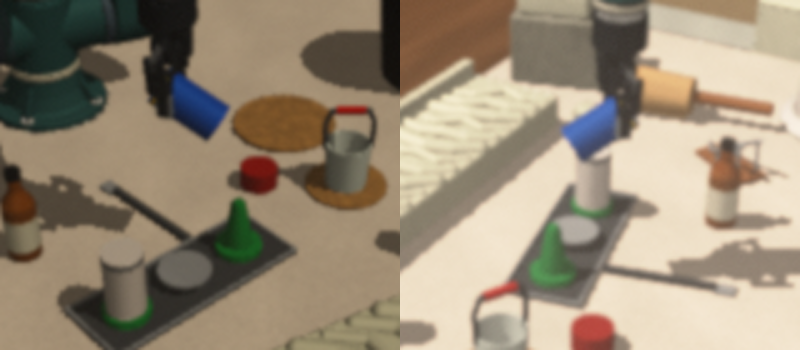

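The can stands on mat B. The beaker is held mouth-down-forward (crop 200,105 and 590,128), pitch ~33°, pointing at the peg (240,230). Next I lower it so the lip is about 14 mm below the peg tip, then advance.

Emit:
{"op": "servo_tool", "data": {"targets": [{"tx": 0,"ty": 0,"tz": 25,"yaw": 0,"fingers": 0.5},{"tx": 0,"ty": 0,"tz": 40,"yaw": 0,"fingers": 0.5},{"tx": 0,"ty": 0,"tz": 35,"yaw": 0,"fingers": 0.5},{"tx": 0,"ty": 0,"tz": 17,"yaw": 0,"fingers": 0.5},{"tx": 6,"ty": 0,"tz": 0,"yaw": 0,"fingers": 0.5},{"tx": 8,"ty": 0,"tz": 0,"yaw": 0,"fingers": 0.5},{"tx": 6,"ty": 0,"tz": 0,"yaw": 0,"fingers": 0.5},{"tx": 5,"ty": 0,"tz": 0,"yaw": 0,"fingers": 0.5},{"tx": 4,"ty": 0,"tz": 0,"yaw": 0,"fingers": 0.5},{"tx": 4,"ty": 0,"tz": 0,"yaw": 0,"fingers": 0.5}]}}

```text
t: 17.85
ee_pos: [0.4962, 0.0379, 0.115]
tcp_rot: [[0.707, 0.707, -0.002], [0.707, -0.707, -0.004], [-0.004, 0.001, -1.0]]
ft_force: [-4.2, -5.3, 4.2]
gripper_width: 0.0564
grip_force: 21.9
```

```bash
python3 -c "
from h import *
axis()"
```

```text
scene [258. 193.] [0.68 0.73] [3.8 6.5] [249 180  21  25 292] grasp px [249. 186.]
side [257. 190.] [-0.74  0.67] [2.1 5.9] [248 181  18  18 148] grasp px [267. 186.]
axis [ 0.564  0.443 -0.697] t 17.85 [0.49621946 0.03793796 0.11504502] 0.056425598241624485 [-4.19868942 -5.27635934  4.22290598]
```

Contact as planned, at 59 mm short of the peg axis. Continuing over.

Emit:
{"op": "servo_tool", "data": {"targets": [{"tx": 4,"ty": 0,"tz": 0,"yaw": 0,"fingers": 0.5},{"tx": 4,"ty": 0,"tz": 0,"yaw": 0,"fingers": 0.5},{"tx": 4,"ty": 0,"tz": 0,"yaw": 0,"fingers": 0.5},{"tx": 4,"ty": 0,"tz": 0,"yaw": 0,"fingers": 0.5},{"tx": 4,"ty": 0,"tz": 0,"yaw": 0,"fingers": 0.5}]}}

```text
t: 18.58
ee_pos: [0.5104, 0.0526, 0.1147]
tcp_rot: [[0.707, 0.707, -0.002], [0.707, -0.707, -0.002], [-0.003, 0.0, -1.0]]
ft_force: [-2.5, -4.4, 3.5]
gripper_width: 0.0563
grip_force: 25.6
```

```bash
python3 -c "
from h import *
axis()"
```

```text
scene [262. 196.] [0.41 0.91] [3.7 6. ] [255 183  17  25 265] grasp px [254. 187.]
side [253. 193.] [-0.58  0.82] [1.9 5.5] [246 184  14  19 129] grasp px [261. 186.]
axis [ 0.455  0.181 -0.872] t 18.575 [0.51040584 0.05256409 0.11468456] 0.05632400438039355 [-2.49633027 -4.38546071  3.4789631 ]
```

Rotating well (pitch ~55–60°).

Emit:
{"op": "servo_tool", "data": {"targets": [{"tx": 4,"ty": 0,"tz": 0,"yaw": 0,"fingers": 0.5},{"tx": 4,"ty": 0,"tz": 0,"yaw": 0,"fingers": 0.5},{"tx": 4,"ty": 0,"tz": 0,"yaw": 0,"fingers": 0.5},{"tx": 4,"ty": 0,"tz": 0,"yaw": 0,"fingers": 0.5},{"tx": 4,"ty": 0,"tz": 0,"yaw": 0,"fingers": 0.5},{"tx": 4,"ty": 0,"tz": 0,"yaw": 0,"fingers": 0.5},{"tx": 4,"ty": 0,"tz": 0,"yaw": 0,"fingers": 0.5},{"tx": 4,"ty": 0,"tz": 0,"yaw": 0,"fingers": 0.5},{"tx": 4,"ty": 0,"tz": 0,"yaw": 0,"fingers": 0.5}]}}

```text
t: 19.8
ee_pos: [0.5364, 0.0791, 0.1137]
tcp_rot: [[0.707, 0.707, -0.001], [0.707, -0.707, -0.0], [-0.001, -0.0, -1.0]]
ft_force: [-2.4, -4.1, -1.2]
gripper_width: 0.0562
grip_force: 27.4
```

```bash
python3 -c "
from h import *
axis()"
```

```text
scene [268. 201.] [-0.23  0.97] [3.2 5.7] [260 189  15  22 199] grasp px [265. 189.]
side [173. 221.] [-0.98  0.21] [2.  3.5] [167 217  14   8  85] grasp px [251. 188.]
axis [ 0.568 -0.592 -0.571] t 19.8 [0.53641788 0.07906613 0.11373571] 0.05621260656249465 [-2.35444086 -4.11159156 -1.21206097]
```

Emit:
{"op": "servo_tool", "data": {"targets": [{"tx": 4,"ty": 0,"tz": 0,"yaw": 0,"fingers": 0.5},{"tx": 4,"ty": 0,"tz": 0,"yaw": 0,"fingers": 0.5},{"tx": 4,"ty": 0,"tz": 0,"yaw": 0,"fingers": 0.5},{"tx": 1,"ty": 0,"tz": 0,"yaw": 0,"fingers": 0.5},{"tx": 0,"ty": 0,"tz": 0,"yaw": 0,"fingers": 0.5}]}}

```text
t: 20.52
ee_pos: [0.5456, 0.0885, 0.1142]
tcp_rot: [[0.707, 0.707, -0.001], [0.707, -0.707, 0.0], [-0.0, -0.001, -1.0]]
ft_force: [-3.3, -4.2, -2.1]
gripper_width: 0.0565
grip_force: 27.0
```

Run:
```python
from h import *
axis(); o=get_obs()
a=cv2.imread("pics/tmp_scene.png")[160:235,225:305];b=cv2.imread("pics/tmp_side.png")[160:235,210:290]
g=o["ee_pos"]+[0,0,.025]
for n,x0 in(("scene",225),("side",210)):
    for X in (g,g-[0,0,.075],g+[0,0,.02]): print(n,(proj(n,X)-[x0,160])*5)
im=np.hstack([cv2.resize(x,(400,375),interpolation=2) for x in (a,b)]);cv2.imwrite("pics/p2.png",im)
```

```text
scene [269. 203.] [-0.47  0.88] [3.1 5.4] [262 191  13  20 166] grasp px [269. 189.]
side [173. 221.] [-0.98  0.19] [1.9 3.5] [167 217  13   8  83] grasp px [248. 188.]
axis [ 0.377 -0.753 -0.539] t 20.525 [0.54556291 0.08847043 0.11419692] 0.05650067159999719 [-3.3159708  -4.2240167  -2.08450992]
scene [218.10835841 146.02739182]
scene [217.58892776 232.76588792]
scene [218.25294321 121.88351807]
side [188.10303704 142.18366226]
side [187.64322129 231.39357723]
side [188.22953247 117.6419933 ]
```

View pics/p2.png

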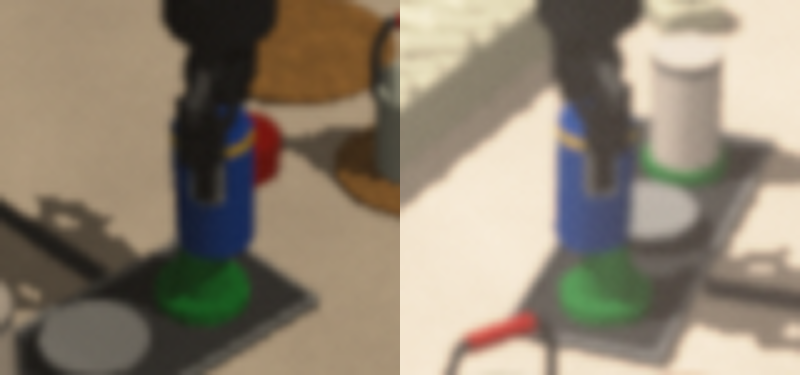

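The beaker is now mouth-down on the peg and vertical to within about 2°, with its body at (215,190) and (597,190) and rim near row 240. I'll recentre over the peg and lower.

Emit:
{"op": "servo_tool", "data": {"targets": [{"tx": -4,"ty": 0,"tz": 0,"yaw": 0,"fingers": 0.5},{"tx": -4,"ty": -0.4,"tz": 0,"yaw": 0,"fingers": 0.5},{"tx": -4,"ty": 0,"tz": 5,"yaw": 0,"fingers": 0.5},{"tx": 0,"ty": 0,"tz": 8,"yaw": 0,"fingers": 0.5},{"tx": 0,"ty": 0,"tz": 8,"yaw": 0,"fingers": 0.5},{"tx": 0,"ty": 0,"tz": 6,"yaw": 0,"fingers": 0.5},{"tx": 0,"ty": 0,"tz": 5,"yaw": 0,"fingers": 0.5},{"tx": 0,"ty": 0,"tz": 4,"yaw": 0,"fingers": 0.5},{"tx": 0,"ty": 0,"tz": 0,"yaw": 0,"fingers": 0.5}]}}

```text
t: 21.75
ee_pos: [0.5368, 0.08, 0.078]
tcp_rot: [[0.707, 0.707, -0.001], [0.707, -0.707, -0.0], [-0.001, -0.0, -1.0]]
ft_force: [-1.3, 0.2, -0.5]
gripper_width: 0.0566
grip_force: 27.1
```

Emit:
{"op": "servo_tool", "data": {"targets": [{"tx": 0,"ty": 0,"tz": 3,"yaw": 0,"fingers": 0.5},{"tx": 0,"ty": 0,"tz": 2,"yaw": 0,"fingers": 0.5},{"tx": 0,"ty": 0,"tz": 1,"yaw": 0,"fingers": 0.5},{"tx": 0,"ty": 0,"tz": 0,"yaw": 0,"fingers": 0.5}]}}

```text
t: 22.25
ee_pos: [0.537, 0.08, 0.0723]
tcp_rot: [[0.707, 0.707, -0.0], [0.707, -0.707, -0.0], [-0.0, -0.0, -1.0]]
ft_force: [0.7, 0.1, -1.2]
gripper_width: 0.0562
grip_force: 27.1
```

Emit:
{"op": "servo_tool", "data": {"targets": [{"tx": 0,"ty": 0,"tz": 1,"yaw": 0,"fingers": 0.5},{"tx": 0,"ty": 0,"tz": 1,"yaw": 0,"fingers": 0.5},{"tx": 0,"ty": 0,"tz": 0,"yaw": 0,"fingers": 0.5}]}}

```text
t: 22.62
ee_pos: [0.5369, 0.08, 0.0703]
tcp_rot: [[0.707, 0.707, -0.0], [0.707, -0.707, -0.0], [-0.0, -0.0, -1.0]]
ft_force: [0.6, 0.7, -0.4]
gripper_width: 0.0564
grip_force: 27.1
```

Emit:
{"op": "servo_tool", "data": {"targets": [{"tx": 0,"ty": 0,"tz": 1,"yaw": 0,"fingers": 0.5},{"tx": 0,"ty": 0,"tz": 1,"yaw": 0,"fingers": 0.5},{"tx": 0,"ty": 0,"tz": 0,"yaw": 0,"fingers": 0.5}]}}

```text
t: 23.0
ee_pos: [0.5369, 0.08, 0.0682]
tcp_rot: [[0.707, 0.707, -0.0], [0.707, -0.707, -0.0], [-0.0, -0.0, -1.0]]
ft_force: [0.4, -0.5, -0.3]
gripper_width: 0.0566
grip_force: 27.1
```

Emit:
{"op": "servo_tool", "data": {"targets": [{"tx": 0,"ty": 0,"tz": 1,"yaw": 0,"fingers": 0.5},{"tx": 0,"ty": 0,"tz": 0,"yaw": 0,"fingers": 0.5}]}}

```text
t: 23.25
ee_pos: [0.5371, 0.08, 0.0675]
tcp_rot: [[0.707, 0.707, 0.0], [0.707, -0.707, -0.0], [0.0, 0.0, -1.0]]
ft_force: [0.1, -0.5, -1.2]
gripper_width: 0.0564
grip_force: 27.1
```

Emit:
{"op": "servo_tool", "data": {"targets": [{"tx": 0,"ty": 0,"tz": 1,"yaw": 0,"fingers": 0.5},{"tx": 0,"ty": 0,"tz": 0,"yaw": 0,"fingers": 0.5}]}}

```text
t: 23.5
ee_pos: [0.5373, 0.0802, 0.0672]
tcp_rot: [[0.707, 0.707, 0.001], [0.707, -0.707, 0.0], [0.001, 0.0, -1.0]]
ft_force: [-1.1, 0.0, 4.4]
gripper_width: 0.0564
grip_force: 27.4
```

Contact at the expected height. I'll press slightly to level the rim.

Emit:
{"op": "servo_tool", "data": {"targets": [{"tx": 0,"ty": 0,"tz": 1,"yaw": 0,"fingers": 0.5},{"tx": 0,"ty": 0,"tz": 0,"yaw": 0,"fingers": 0.5}]}}

```text
t: 23.75
ee_pos: [0.5375, 0.0804, 0.0671]
tcp_rot: [[0.707, 0.707, 0.002], [0.707, -0.707, 0.001], [0.002, 0.001, -1.0]]
ft_force: [-2.1, 1.5, 8.2]
gripper_width: 0.0563
grip_force: 27.6
```

Emit:
{"op": "servo_tool", "data": {"targets": [{"tx": 0,"ty": 0,"tz": 1,"yaw": 0,"fingers": 0.5},{"tx": 0,"ty": 0,"tz": 0,"yaw": 0,"fingers": 0.5}]}}

```text
t: 24.0
ee_pos: [0.5379, 0.0806, 0.0669]
tcp_rot: [[0.707, 0.707, 0.003], [0.707, -0.707, 0.001], [0.003, 0.001, -1.0]]
ft_force: [-3.1, 2.3, 10.8]
gripper_width: 0.0563
grip_force: 27.8
```

Run:
```python
from h import *
o=get_obs();print(o["t"],o["ee_pos"],o["ft_force"],o["wrist_torque"])
a=get_image("scene")[160:235,225:305];b=get_image("side")[160:235,210:290]
im=np.hstack([cv2.resize(x,(400,375),interpolation=2) for x in (a,b)]);cv2.imwrite("pics/p3.png",im)
```

```text
24.0 [0.53790746 0.08061714 0.06690087] [-3.05993215  2.2737657  10.82516178] [ 0.11561327  0.77219153 -0.12074938]
```

View pics/p3.png

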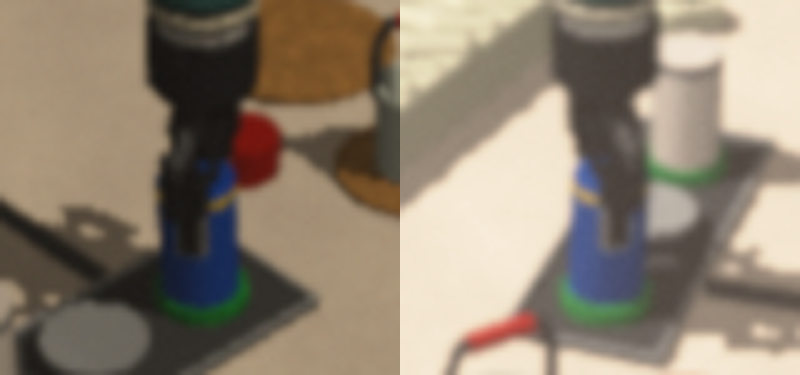

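The beaker's rim sits inside the green foot in both views, at (202,305) and (605,300), and the beaker is upright. I'm releasing it and rising clear.

Emit:
{"op": "servo_tool", "data": {"targets": [{"tx": 0,"ty": 0,"tz": -2,"yaw": 0,"fingers": 0.5},{"tx": 0,"ty": 0,"tz": 0,"yaw": 0,"fingers": 0.8},{"tx": 0,"ty": 0,"tz": 0,"yaw": 0,"fingers": 1.0},{"tx": 0,"ty": 0,"tz": 0,"yaw": 0,"fingers": 1.0},{"tx": 0,"ty": 0,"tz": -5,"yaw": 0,"fingers": 1.0},{"tx": 0,"ty": 0,"tz": -20,"yaw": 0,"fingers": 1.0},{"tx": 0,"ty": 0,"tz": -40,"yaw": 0,"fingers": 1.0},{"tx": 0,"ty": 0,"tz": -60,"yaw": 0,"fingers": 1.0},{"tx": 0,"ty": 0,"tz": -40,"yaw": 0,"fingers": 1.0},{"tx": 0,"ty": 0,"tz": 0,"yaw": 0,"fingers": 1.0}]}}

```text
t: 25.35
ee_pos: [0.5392, 0.0801, 0.2369]
tcp_rot: [[0.707, 0.707, 0.01], [0.707, -0.707, 0.0], [0.008, 0.007, -1.0]]
ft_force: [0.6, 0.5, -0.6]
gripper_width: 0.0853
grip_force: 0.0
```

Run:
```python
from h import *
o=get_obs();print(o["t"],o["ee_pos"],o["ft_force"],o["gripper_width"])
P=np.array([.5368,.0803])
for n in("scene","side"):
    im,ce,v,w,st=blue(n,proj(n,(.5368,.0803,.06)))
    print(n,"blue bbox",st,"pred top/rim/sides",[np.round(proj(n,(*P,z))) .tolist() for z in(.113,.018)],"axis px",v)
```

```text
25.35 [0.53917865 0.08011108 0.23693151] [ 0.56726447  0.45727275 -0.62643895] 0.08532299458419174
scene blue bbox [258 203  15  18 223] pred top/rim/sides [[265.0, 195.0], [265.0, 216.0]] axis px [-0.13961848  0.99020537]
side blue bbox [246 193  12   5  52] pred top/rim/sides [[251.0, 194.0], [251.0, 216.0]] axis px [-0.99729538  0.07349782]
```

Run:
```python
from h import *
for n,(x0,x1,y0,y1) in {"scene":(250,282,188,224),"side":(235,268,186,222)}.items():
    h=get_image(n); b,g,r=[h[...,i].astype(int) for i in range(3)]
    m=(b>r*1.35)&(b>g*1.2)
    print(n,[(y,int(x[0]+x0),int(x[-1]+x0)) for y in range(y0,y1,3) for x in [np.where(m[y,x0:x1])[0]] if len(x)])
    u=[proj(n,(.5368,.0803,z))+0 for z in (.113,.018)];print(u)
```

```text
scene [(191, 262, 267), (194, 258, 271), (197, 258, 272), (200, 261, 267), (203, 258, 271), (206, 258, 271), (209, 258, 272), (212, 258, 272), (215, 258, 272), (218, 258, 271), (221, 265, 265)]
[array([265.24192944, 194.83675358]), array([265.25199912, 216.08958921])]
side [(192, 248, 257), (195, 245, 258), (198, 248, 254), (204, 245, 256), (207, 244, 256), (210, 244, 256), (213, 244, 256), (216, 244, 256), (219, 246, 254)]
[array([250.88242392, 194.42971865]), array([250.66945619, 216.48193823])]
```

The edges are vertical in both views (258–272 and 244–257), and the top and rim are where a seated beaker's should be. Handing in.

```bash
python3 -c "
from bench import *
print(finish_job())"
```

```text
the job is handed in; nothing more can be done
None
```

The job is handed in after about 25 s: the can stands upright on the 130 mm cork mat, and the blue beaker sits mouth-down on the bare peg's foot, released and upright in the scene and side views.

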